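Sort the stripped-down clamp and electrode parts of a brazing press

TASK

The brazing press has been stripped for cleaning and its parts stand mixed on the bench: put the two sound electrodes (clean dome, clean point) into the white tray, the worn, mushroomed electrode into the red scrap tray, and the steel cam follower and the clamp strap into the blue tray. Each part must rest inside its tray; set the sound electrodes down without dropping them, standing upright and clear of each other, and lay the strap flat on the tray's floor. Leave the file and the spanner where they lie.

Things in the scene. Friction and masses are not known exactly. Their poses are not given: they have to be found in the camera images.
- domed_electrode: Sound copper electrode, round, 28 mm diameter, 50 mm tall: straight sides to 42 mm height, then a clean, shallow dome on top; a low brass hexagon (up to 32 mm across corners) round its foot, 8 mm high. Stands upright on the bench on its flat foot. 0.27 kg nominal. Origin: centre of its underside, which stands at z = 0; own z up.
- pointed_electrode: Sound copper electrode, round, 28 mm diameter, 52 mm tall: straight sides to 36 mm height, then a clean cone ending in a flat 10 mm tip; a low brass hexagon (up to 32 mm across corners) round its foot, 8 mm high. Stands upright on the bench on its flat foot. 0.24 kg nominal. Origin: centre of its underside, which stands at z = 0; own z up.
- worn_electrode: Worn-out copper electrode, shorter, 39 mm tall: round body of 28 mm diameter up to 28 mm height, brass hexagon at its foot, then a mushroomed head up to 37 mm in diameter (widest at 36 mm height) with a burnt black top face. Stands on its flat foot; can be gripped round the head. 0.21 kg nominal. Origin: centre of its underside, which stands at z = 0; own z up.
- cam_follower: Steel cam follower: a bright roller 35 mm in diameter and 18 mm thick lying flat, a collar of 18 mm diameter from 18 to 21 mm height, and a threaded stud of 12 mm diameter standing up out of its middle from there to 48 mm height. 0.16 kg nominal. Origin: centre of the roller's underside, on the bench (z = 0); own z along the stud, up.
- clamp_strap: Dark steel slotted clamp strap (flat bar), 75 mm long along its own x, 25 mm wide (y), 14 mm thick (z), with an 11 mm wide slot through it lengthwise; lies flat. 0.17 kg nominal. Origin: centre of its underside, on the bench (z = 0); own z up.
- white_tray: White plastic bench tray, for sound electrodes. Open on top, fixed to the bench: 115 mm along its own x, 150 mm along its own y, 28 mm high; walls 4 mm, floor 4 mm thick, so inside 107 x 142 mm and 24 mm deep. A blank card holder is on its -x side. Origin: centre of its underside, on the bench (z = 0); z up; its y is roughly along world y.
- red_tray: Red plastic bench tray, for scrap copper. Open on top, fixed to the bench: 115 mm along its own x, 150 mm along its own y, 28 mm high; walls 4 mm, floor 4 mm thick, so inside 107 x 142 mm and 24 mm deep. A blank card holder is on its -x side. Origin: centre of its underside, on the bench (z = 0); z up; its y is roughly along world y.
- blue_tray: Blue plastic bench tray, for steel clamp parts. Open on top, fixed to the bench: 115 mm along its own x, 150 mm along its own y, 28 mm high; walls 4 mm, floor 4 mm thick, so inside 107 x 142 mm and 24 mm deep. A blank card holder is on its -x side. Origin: centre of its underside, on the bench (z = 0); z up; its y is roughly along world y.
- flat_file: Loose flat file without a handle, about 250 mm long (own x), 22 mm wide, 5 mm thick, lying at one side of the work. Not to be touched. Origin: on its underside, near the middle; the blade reaches from -75 to +115 mm in x, the tang to -138 mm.
- spanner: Loose steel spanner, about 200 mm long along its own x, lying at the other side of the work. Not to be touched. Origin: on its underside, near the middle.

How it is judged (in metres and radians):
At the end, for the whole second after the job is handed in: All at rest, each origin within 44 mm (tray x) and 60 mm (tray y) of its own tray's centre. Sound electrodes and strap: origin under 12 mm high, tilt under 0.12 rad; the electrodes over 31 mm apart. Worn electrode, cam follower: origin within 54 and 72 mm, under 27 mm high, standing or lying (x of domed_electrode in the frame of white_tray between -0.044 and 0.044 m and y of domed_electrode in the frame of white_tray between -0.06 and 0.06 m and z of domed_electrode in the frame of white_tray between 0 and 0.012 m and linear speed of each of domed_electrode, pointed_electrode, worn_electrode, cam_follower, clamp_strap below 0.02 m/s and angular speed of each of domed_electrode, pointed_electrode, worn_electrode, cam_follower, clamp_strap below 0.2 rad/s and x of pointed_electrode in the frame of white_tray between -0.044 and 0.044 m and y of pointed_electrode in the frame of white_tray between -0.06 and 0.06 m and z of pointed_electrode in the frame of white_tray between 0 and 0.012 m and x of worn_electrode in the frame of red_tray between -0.054 and 0.054 m and y of worn_electrode in the frame of red_tray between -0.072 and 0.072 m and z of worn_electrode in the frame of red_tray between 0 and 0.027 m and x of cam_follower in the frame of blue_tray between -0.054 and 0.054 m and y of cam_follower in the frame of blue_tray between -0.072 and 0.072 m and z of cam_follower in the frame of blue_tray between 0 and 0.027 m and x of clamp_strap in the frame of blue_tray between -0.044 and 0.044 m and y of clamp_strap in the frame of blue_tray between -0.06 and 0.06 m and z of clamp_strap in the frame of blue_tray between 0 and 0.012 m and angle between each of domed_electrode, pointed_electrode, clamp_strap's own z axis and vertical below 0.12 rad and horizontal distance between domed_electrode and pointed_electrode above 0.031 m); the robot touches nothing.
It fails at once if the file is pushed more than 15 mm (distance of flat_file from where it was at the start of the episode above 0.015 m).
It fails at once if the spanner is pushed more than 15 mm (distance of spanner from where it was at the start of the episode above 0.015 m).
It fails at once if the domed electrode, a sound one, is dropped (falls out of the gripper faster than 0.6 m/s, about 18 mm of free fall) (contact force between the fingers and domed_electrode below 0.01 N and linear speed of domed_electrode above 0.6 m/s).
It fails at once if the pointed electrode, a sound one, is dropped (falls out of the gripper faster than 0.6 m/s, about 18 mm of free fall) (contact force between the fingers and pointed_electrode below 0.01 N and linear speed of pointed_electrode above 0.6 m/s).
It also fails if it takes over 112 s, if anything falls off the work surface, if the arm or the gripper's body presses on something with over 40 N, if the wrist force passes 120 N, or if a joint passes its speed limit or range.

ROBOT

A 6-joint arm with a two-finger parallel gripper is mounted at the origin on the work surface. World frame = base frame: x ahead of the robot, y to its left, z up, the work surface at z = 0. Lengths are in m, angles in degrees, forces in N, time in s.
With the tool pointing down it reaches from about 0.3 to 0.75 m from the base axis. Payload 8.5 kg.
Tool frame: the origin (TCP) lies on the centre line of the jaws, within the pads' length; the fingertips stand 11 mm ahead of it and the grasp point (between the pads) lies 8 mm behind it; z points along the fingers, y is the line along which they close (so a half turn about z gives the same grasp; the last joint's range is limited). The gripper opens to 85 mm and grips with 20 to 120 N. Pads are 22 mm wide; open, the fingers measure 114 mm over their backs; the gripper's body (76 mm by 85 mm) begins 54 mm behind the grasp point. The pads swing forward as they close: fully open they stand 13 mm farther back than shut.
Start: joints at [58.425, 21.807, 74.336, -0, 83.858, -12.336], TCP at [0.181, 0.519, 0.242] pointing down, gripper open.
Joint ranges: [-178.18, 178.18], [-50.72, 133.34], [12.68, 142.11], [-81.47, 261.47], [9.98, 163.14], [-165.26, 165.26]. Speed limits (degrees/s): [136.94, 136.94, 180, 180, 180, 180].

INTERFACE

Orientations are given as a 3x3 rotation matrix whose columns are the frame's x, y, z axes.
In Python, from rig import env, camrig gives the robot as it stands (env), with the cameras (camrig).
- The arm moves only by the tool nudge_tcp, called after ">>>" as name(argument=value, ...), one argument or row to a line, values as JSON. Schema: {"type":"object","properties":{"ticks":{"type":"string"},"squeeze":{"type":"number"},"only":{"type":"string"},"quiet":{"type":"boolean"},"lines":{"type":"string"}},"required":["ticks"],"additionalProperties":false}. ticks is a string of 1 to 10 rows, one to a line, with the numbers parted by commas; each row has 5 numbers: dx, dy, dz in shares of the most that a row can go, 1 being 50 mm, then a turn about the tool's z in shares of 180 degrees (1.0 is 180 degrees), then the finger opening in m; each row shifts and turns the commanded pose from where the row before left it, along the tool's axes as they then stand; what a row does not reach is not made up. A row lasts 1/10 s, in which the tool goes at most 0.05 m and 8.59 degrees, less where a joint would pass 70% of its speed; a pose out of reach is approached as far as the arm can. The fingers move at their own pace and stop on an object; squeeze is the grip in N (left out, the last holds). Time passes only in rows, so rows that do not move let the fingers close. The tool returns the time, the measured TCP pose, the force, the opening and the grip force at its end. only (a regular expression) keeps the lines of the reply that match it, lines (a string "A,B") keeps lines A to B, and quiet returns only ok. Shift and turn numbers lie between -1 and 1, and a call with a number outside is refused. Input that does not fit is refused with a message, and nothing moves.
- env.observe(): the state, without advancing time (a new reading comes with each control period).
- camrig.get_image(name): name is "scene" or "top" or "wrist"; returns a dict with "pixels" (400x640x3 uint8, red, green, blue), "K" (3x3 intrinsics, pixels), "distortion" ([k1, k2, p1, p2, k3] as OpenCV has them; the pictures are not rectified), "extrinsics" (4x4, takes a point from world to camera coordinates). Camera axes: x right, y down, z forward; pixel columns grow to the right and rows downward; lengths in m; the calibration is good to about 2 mm. A picture is of the moment at which its call begins. There is no depth.
- env.close_job(): hands the job in; it is judged then, once.
The state is a dict: "time_s": time; "q": joint angles; "qvel": joint speeds; "joint_efforts": joint torques, N m; "position": TCP position; "tool_rot": TCP orientation; "ft_force": force on the tool from outside, world axes, zero at the start; "wrist_torque": the same for the moment, N m; "grip_width": finger opening in m; "gripper_force": force on a finger pad.
Only numpy, scipy, OpenCV 4.12 (cv2) and the standard library are available. Lean on these libraries where they do the work, as an engineer would, in place of code of your own. Each camera call takes 0.05 s, during which the arm holds its last target. There are 200 camera calls.

## Working session

There is one attempt and no reset: what is moved stays moved. The work goes in short steps, Python scripts to look and compute and a tool call to move; the robot and the scene stay as the last step left them, time stands still between calls to the robot, and variables do not carry over. Pictures are saved under pics/ and viewed, at most 14 in all, crops included, and the job is handed in when it is done.

```bash
ls; mkdir -p pics; python3 - <<'E'
from rig import env, camrig
import cv2,numpy as np
o=env.observe();print(o['time_s'],o['position'],np.round(o['tool_rot'],3).tolist(),o['grip_width'])
for n in("top","scene"):
    d=camrig.get_image(n);cv2.imwrite(f"pics/{n}0.png",d["pixels"][:,:,::-1]);print(n,np.round(d["K"],1).tolist(),d["distortion"],np.round(d["extrinsics"],3).tolist())
E
```

```text
pics
rig.py
0.0 [0.18108411 0.51902804 0.24171166] [[-0.944, 0.33, -0.001], [0.33, 0.944, -0.001], [0.0, -0.001, -1.0]] 0.08525409179046896
top [[487.0, 0.0, 320.2], [0.0, 487.0, 207.8], [0.0, 0.0, 1.0]] [0.00523313 0.         0.         0.         0.        ] [[0.001, -1.0, 0.013, -0.01], [-0.985, -0.003, -0.173, 0.559], [0.173, -0.013, -0.985, 1.318], [0.0, 0.0, 0.0, 1.0]]
scene [[427.8, 0.0, 319.4], [0.0, 427.8, 195.6], [0.0, 0.0, 1.0]] [-0.09663153  0.          0.          0.          0.        ] [[-0.172, 0.985, -0.005, 0.107], [0.744, 0.126, -0.657, -0.374], [-0.646, -0.117, -0.754, 1.455], [0.0, 0.0, 0.0, 1.0]]
```

View pics/top0.png

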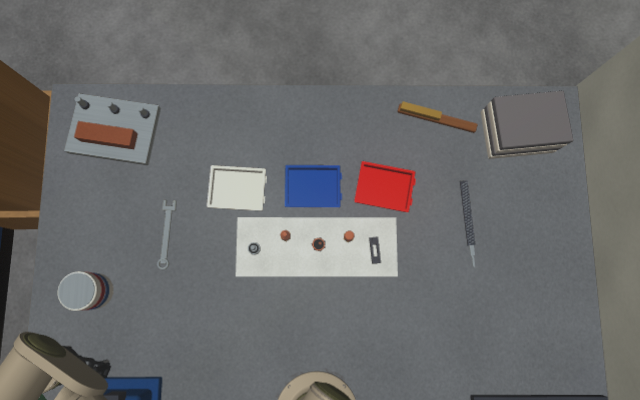

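View pics/scene0.png

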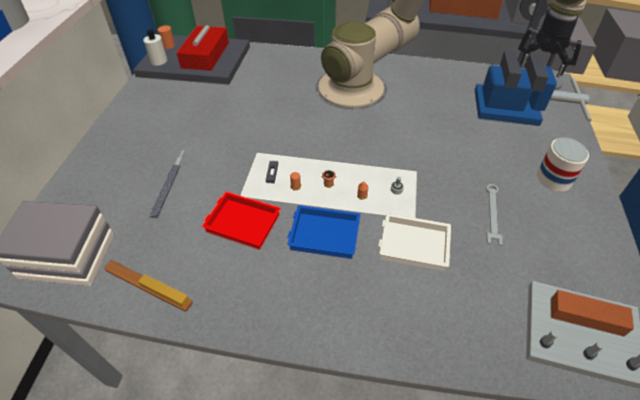

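The top view shows, left to right on the mat: follower (254,248), pointed (285,236), worn (319,243), domed (349,236) and strap (375,250). The trays are white (237,188), blue (313,186) and red (386,187). The scene view shows the same parts mirrored: strap (272,171), domed (295,180), worn (329,178), pointed (363,190), follower (397,186).

```bash
cat > h.py <<'E'
import cv2,numpy as np
from rig import env, camrig
def ray(d,uv):
    E=np.array(d["extrinsics"]);R=E[:3,:3];t=E[:3,3]
    p=cv2.undistortPoints(np.array(uv,float).reshape(-1,1,2),np.array(d["K"]),np.array(d["distortion"])).reshape(-1,2)
    v=np.c_[p,np.ones(len(p))]@R
    return -R.T@t, v/np.linalg.norm(v,axis=1)[:,None]
def plane(d,uv,z):
    c,v=ray(d,uv);return c+v*((z-c[2])/v[:,2])[:,None]
def tri(obs):
    """obs: list of (image,uv) -> point, rms miss"""
    A=np.zeros((3,3));b=np.zeros(3);L=[]
    for d,uv in obs:
        c,v=ray(d,[uv]);P=np.eye(3)-np.outer(v[0],v[0]);A+=P;b+=P@c;L.append((P,c))
    x=np.linalg.solve(A,b);return x,np.sqrt(np.mean([np.sum((P@(x-c))**2) for P,c in L]))
def delta(target):
    """world target -> tool-axis dx,dy,dz"""
    o=env.observe();return np.round(o["tool_rot"].T@(np.array(target)-o["position"]),4)
def proj(d,X):
    E=np.array(d["extrinsics"]);return cv2.projectPoints(np.array(X,float).reshape(-1,3),cv2.Rodrigues(E[:3,:3])[0],E[:3,3],np.array(d["K"]),np.array(d["distortion"]))[0].reshape(-1,2)
E
python3 - <<'E'
from h import *
t=camrig.get_image("top");s=camrig.get_image("scene")
for n,a,b in[("cam",(254,248),(397,184)),("point",(285,236),(363,187)),("worn",(319,243),(329,175)),("dome",(349,236),(295,177)),("strap",(375,250),(272,171))]:
    print(n,np.round(tri([(t,a),(s,b)])[0],3),np.round(plane(t,[a],.025),3))
I=t["pixels"];hsv=cv2.cvtColor(I,cv2.COLOR_RGB2HSV)
M={"blue":cv2.inRange(hsv,(100,150,80),(130,255,255)),"red":cv2.inRange(hsv,(0,220,150),(4,255,255))|cv2.inRange(hsv,(176,220,150),(180,255,255)),"white":cv2.inRange(hsv,(0,0,185),(180,40,255))}
for k,m in M.items():
    m[:155]=0;m[213:]=0;m[:,:190]=0;m[:,430:]=0
    m=cv2.morphologyEx(m,cv2.MORPH_CLOSE,np.ones((9,9)))
    c=max(cv2.findContours(m,0,2)[0],key=cv2.contourArea)
    r=cv2.minAreaRect(c);q=cv2.boxPoints(r);P=plane(t,q,.028)
    print(k,r,"centre",np.round(P.mean(0),3),"sides",[round(float(np.linalg.norm(P[i]-P[i-1])),3) for i in(0,1)],np.round(P[:,:2],3).tolist())
d=camrig.get_image("wrist");print(np.round(d["K"],1).tolist(),d["distortion"])
E_=np.array(d["extrinsics"]);o=env.observe();c=-E_[:3,:3].T@E_[:3,3]
print("cam in tool",o["tool_rot"].T@(c-o["position"]),np.round(E_[:3,:3]@o["tool_rot"],3).tolist())
print(delta((.42,.0,.28)))
E
```

```text
cam [0.448 0.177 0.019] [[0.448 0.176 0.025]]
point [0.481 0.09  0.027] [[0.482 0.09  0.025]]
worn [ 0.461 -0.005  0.035] [[ 0.462 -0.006  0.025]]
dome [ 0.481 -0.091  0.033] [[ 0.482 -0.091  0.025]]
strap [ 0.444 -0.166  0.006] [[ 0.443 -0.164  0.025]]
blue ((312.5, 186.0), (40.0, 55.0), 90.0) centre [0.626 0.012 0.028] sides [0.117, 0.159] [[0.685, 0.092], [0.685, -0.067], [0.568, -0.066], [0.567, 0.091]]Traceback (most recent call last):
  File "<stdin>", line 10, in <module>
ValueError: max() iterable argument is empty
```

```bash
python3 - <<'E'
from h import *
t=camrig.get_image("top")
I=t["pixels"];hsv=cv2.cvtColor(I,cv2.COLOR_RGB2HSV);print(hsv[187,386],hsv[188,237],hsv[186,313])
h,s,v=[hsv[...,i].astype(int) for i in range(3)]
M={"blue":(abs(h-112)<15)&(s>150),"red":((h<8)|(h>172))&(s>200),"white":(s<45)&(v>160)}
for k,m in M.items():
    m=m.astype(np.uint8)*255
    m[:155]=0;m[213:]=0;m[:,:190]=0;m[:,430:]=0
    m=cv2.morphologyEx(m,cv2.MORPH_OPEN,np.ones((5,5)));m=cv2.morphologyEx(m,cv2.MORPH_CLOSE,np.ones((9,9)))
    c=max(cv2.findContours(m,0,2)[0],key=cv2.contourArea)
    r=cv2.minAreaRect(c);q=cv2.boxPoints(r);P=plane(t,q,.028)
    print(k,"centre",np.round(P.mean(0),3),"sides",[round(float(np.linalg.norm(P[i]-P[i-1])),3) for i in(0,1)],np.round(P[:,:2],3).tolist())
d=camrig.get_image("wrist");print(np.round(d["K"],1).tolist(),d["distortion"])
E_=np.array(d["extrinsics"]);o=env.observe();c=-E_[:3,:3].T@E_[:3,3]
print("cam in tool",o["tool_rot"].T@(c-o["position"]),np.round(E_[:3,:3]@o["tool_rot"],3).tolist())
print(delta((.40,.05,.30)),o["time_s"])
E
```

```text
[  1 202 199] [ 38  13 208] [111 176 151]
blue centre [0.622 0.012 0.028] sides [0.109, 0.159] [[0.676, 0.092], [0.676, -0.067], [0.568, -0.066], [0.567, 0.091]]
red centre [ 0.628 -0.191  0.028] sides [0.143, 0.089] [[0.597, -0.112], [0.685, -0.128], [0.66, -0.27], [0.572, -0.253]]
white centre [0.614 0.223 0.028] sides [0.15, 0.108] [[0.564, 0.299], [0.673, 0.297], [0.664, 0.145], [0.555, 0.149]]
[[346.6, 0.0, 321.9], [0.0, 346.6, 196.8], [0.0, 0.0, 1.0]] [-0.02477917  0.          0.          0.          0.        ]
cam in tool [ 0.07156211  0.00043374 -0.13075227] [[0.0, 1.0, 0.001], [-0.961, 0.0, -0.276], [-0.276, -0.001, 0.961]]
[-0.3612 -0.3709 -0.0577] 0.3
```

The rows are not in the units I measure in: shifts go in shares of 50 mm and turns go in shares of 180 degrees. I convert before sending: -0.043 m is -0.86, -0.02 m is -0.4, -6.44 degrees / 180 = -0.0358.

>>> nudge_tcp(
  ticks="0,0,-0.4,-0.0357,0.085\n0,0,-0.4,-0.0357,0.085\n0,0,-0.36,-0.0358,0.085\n-0.4,-0.86,0,0,0.085\n-0.4,-0.86,0,0,0.085\n-0.4,-0.86,0,0,0.085\n-0.4,-0.86,0,0,0.085\n-0.4,-0.86,0,0,0.085\n-0.4,-0.86,0,0,0.085",
)

```text
time_s: 1.2
position: [0.3017, 0.2597, 0.3005]
tool_rot: [[-1.0, -0.001, 0.001], [-0.001, 1.0, 0.0], [-0.001, 0.0, -1.0]]
ft_force: [0.7, -0.5, 0.1]
grip_width: 0.085
gripper_force: 0.0
```

>>> nudge_tcp(
  ticks="-0.4,-0.86,0,0,0.085\n-0.4,-0.86,0,0,0.085\n-0.4,-0.86,0,0,0.085\n-0.4,-0.86,0,0,0.085\n0,0,0,0,0.085\n0,0,0,0,0.085\n0,0,0,0,0.085",
)

```text
time_s: 1.9
position: [0.3812, 0.0902, 0.3003]
tool_rot: [[-1.0, -0.002, -0.0], [-0.002, 1.0, 0.0], [0.0, 0.0, -1.0]]
ft_force: [0.6, 0.1, -0.9]
grip_width: 0.0853
gripper_force: 0.0
```

```bash
python3 - <<'E'
from h import *
d=camrig.get_image("wrist");cv2.imwrite("pics/w1.png",d["pixels"][:,:,::-1])
o=env.observe();print(o["position"],np.round(o["tool_rot"],3).tolist(),np.round(o["q"],1))
E
```

```text
[0.3811715  0.09048442 0.30039192] [[-1.0, -0.003, 0.0], [-0.003, 1.0, 0.0], [-0.0, 0.0, -1.0]] [ -4.1   3.   89.7   0.   87.3 -94.3]
```

View pics/w1.png

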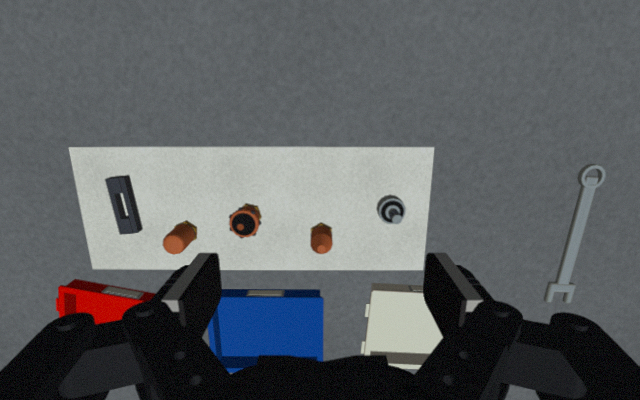

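The wrist view shows all five parts on the mat: strap (124,205), domed (180,238), worn (245,221), pointed (321,238), follower (391,209). The blue tray is behind (265,330). I'll take a second place for triangulation.

Converted, -0.03 m is -0.6, -0.01 m is -0.2.

```bash
cat > save.py <<'E'
import pickle,sys
from h import *
d=camrig.get_image("wrist");pickle.dump(d,open(sys.argv[1]+".pkl","wb"))
E
python3 save.py A
```

>>> nudge_tcp(
  ticks="0,-0.6,0,0,0.085\n-0.2,-0.6,0,0,0.085\n-0.2,-0.6,0,0,0.085\n-0.2,-0.6,0,0,0.085\n0,0,0,0,0.085\n0,0,0,0,0.085\n0,0,0,0,0.085\n0,0,0,0,0.085",
)

```text
time_s: 2.8
position: [0.4115, -0.0293, 0.3005]
tool_rot: [[-1.0, -0.003, 0.0], [-0.003, 1.0, 0.0], [-0.0, 0.0, -1.0]]
ft_force: [0.3, 0.6, -0.5]
grip_width: 0.0847
gripper_force: 0.0
```

```bash
python3 save.py B; python3 - <<'E'
import pickle
from h import *
a=[pickle.load(open(f+".pkl","rb"))["pixels"][:,:,::-1] for f in "AB"]
r=[cv2.resize(i[140:280,x0:x0+370],None,fx=2.1,fy=2.1,interpolation=2) for i,x0 in zip(a,(75,160))]
cv2.imwrite("pics/ab.png",np.vstack(r))
E
```

```text
(no output)
```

View pics/ab.png

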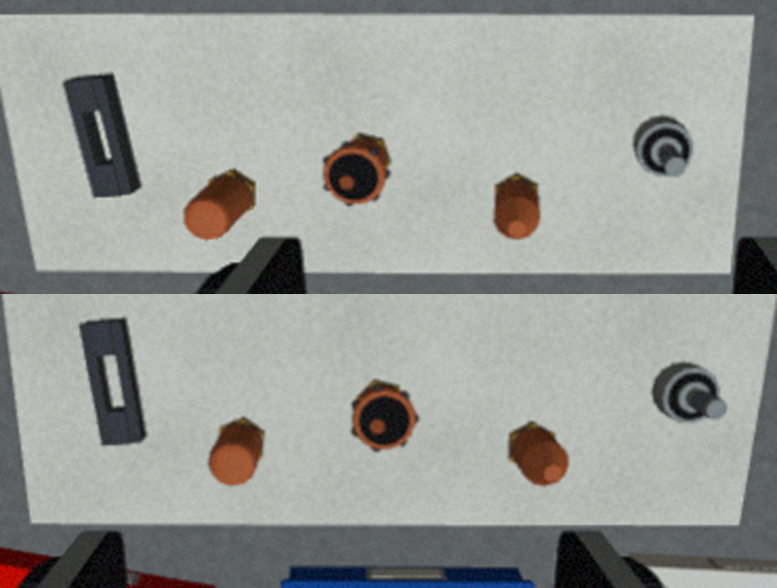

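```bash
python3 - <<'E'
import pickle
from h import *
a,b=[pickle.load(open(f+".pkl","rb")) for f in "AB"]
A=lambda x,y:(75+x/2.1-.25,140+y/2.1-.25);B=lambda x,y:(160+x/2.1-.25,140+(y-294)/2.1-.25)
pts={"dome top":((207,217),(233,464),.043),"point tip":((516,229),(552,472),.052),"worn top":((352,178),(384,419),.038),"stud top":((674,165),(714,407),.048),"strap farL":((65,82),(81,325),.014),"strap nearL":((94,196),(103,444),.014)}
for n,(p,q,z) in pts.items():
    x,e=tri([(a,A(*p)),(b,B(*q))]);print(n,np.round(x,4),"miss",round(e,4),"planeA",np.round(plane(a,[A(*p)],z)[0,:2],4),"planeB",np.round(plane(b,[B(*q)],z)[0,:2],4))
print("strap B corners",np.round(plane(b,[B(*c) for c in((81,325),(127,319),(145,437),(103,444))],.014),4).tolist())
print("white/blue edges: ");print(np.round(plane(b,[B(*c) for c in((22,524),(740,524))],0),3))
o=env.observe();print(o["position"],o["time_s"])
E
```

```text
dome top [ 0.481  -0.0895  0.0429] miss 0.0005 planeA [ 0.4805 -0.0894] planeB [ 0.4815 -0.0894]
point tip [0.4833 0.0898 0.0506] miss 0.0004 planeA [0.483  0.0899] planeB [0.4824 0.0892]
worn top [ 0.4558 -0.004   0.0414] miss 0.0007 planeA [ 0.4579 -0.0047] planeB [ 0.4561 -0.004 ]
stud top [0.4468 0.1787 0.0447] miss 0.0002 planeA [0.4458 0.178 ] planeB [0.4457 0.1769]
strap farL [ 0.4075 -0.1795  0.0118] miss 0.0001 planeA [ 0.4071 -0.1781] planeB [ 0.4071 -0.1788]
strap nearL [ 0.4796 -0.1723  0.0139] miss 0.0 planeA [ 0.4796 -0.1722] planeB [ 0.4795 -0.1722]
strap B corners [[0.4071, -0.1788, 0.014], [0.4036, -0.1518, 0.014], [0.475, -0.1464, 0.014], [0.4795, -0.1722, 0.014]]
white/blue edges: 
[[ 0.539 -0.235  0.   ]
 [ 0.538  0.231 -0.   ]]
[ 0.4115736  -0.02953422  0.30050007] 2.85
```

```bash
python3 - <<'E'
from h import *
t=camrig.get_image("top")["pixels"][155:215,200:420,::-1];s=camrig.get_image("scene")["pixels"][190:275,200:460,::-1]
f=lambda i:cv2.resize(i,None,fx=3,fy=3,interpolation=2)
t,s=f(t),f(s);c=np.zeros((t.shape[0]+s.shape[0],780,3),np.uint8);c[:180,:660]=t;c[180:,:780]=s
cv2.imwrite("pics/tr.png",c)
E
```

```text
(no output)
```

View pics/tr.png

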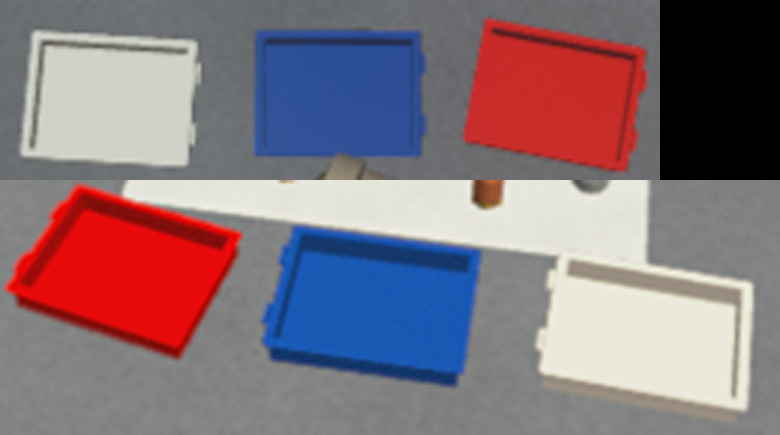

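```bash
python3 - <<'E'
from h import *
t=camrig.get_image("top");s=camrig.get_image("scene")
T=lambda x,y:(200+x/3-.33,155+y/3-.33);S=lambda x,y:(200+x/3-.33,190+(y-180)/3-.33)
# order: far+y, far-y, near+y, near-y
tr={"white":([(36,32),(197,41),(21,156),(189,165)],[(746,405),(543,375),(752,284),(561,254)]),
"blue":([(256,31),(421,32),(255,155),(420,156)],[(461,372),(267,345),(479,251),(296,228)]),
"red":([(486,19),(647,49),(464,140),(628,170)],[(180,347),(12,288),(240,236),(80,187)])}
for n,(p,q) in tr.items():
    X=np.array([tri([(t,T(*a)),(s,S(*b))])[0] for a,b in zip(p,q)])
    P=plane(t,[T(*a) for a in p],.028)
    print(n,"tri",np.round(X.mean(0),3),np.round(X[:,2],3),"plane",np.round(P.mean(0),3),"sides",np.round([np.linalg.norm(P[0]-P[1]),np.linalg.norm(P[0]-P[2])],3),"ydir",np.round((P[0]-P[1])[:2],3))
for z,xy in((.15,(.481,-.0895)),): print(delta((*xy,z)))
E
```

```text
white tri [0.622 0.231 0.024] [0.029 0.022 0.025 0.022] plane [0.621 0.23  0.028] sides [0.155 0.122] ydir [0.008 0.155]
blue tri [0.628 0.013 0.023] [0.025 0.023 0.024 0.022] plane [0.627 0.013 0.028] sides [0.159 0.121] ydir [0.    0.159]
red tri [ 0.627 -0.196  0.023] [0.023 0.025 0.021 0.022] plane [ 0.627 -0.196  0.028] sides [0.158 0.121] ydir [0.029 0.155]
[-0.0692 -0.0595  0.1504]
```

Tray rims triangulate to 22–29 mm (28 given) and the sides to about 0.157 x 0.121 m. The tray centres are white (.621,.230), blue (.627,.013) and red (.627,−.196). The part tops also match the heights given, so I'll grasp the domed electrode.

Converted, 0.045 m is 0.9, 0.04 m is 0.8.

>>> nudge_tcp(
  ticks="-0.692,-0.6,0.4,0,0.065\n-0.692,-0.6,0.4,0,0.065\n0,0,0.9,0,0.065\n0,0,0.9,0,0.065\n0,0,0.8,0,0.065\n0,0,0.8,0,0.065\n0,0,0.6,0,0.065\n0,0,0.4,0,0.065\n0,0,0.37,0,0.065\n0,0,0,0,0.065",
  squeeze=40,
)

```text
time_s: 4.05
position: [0.4802, -0.09, 0.0201]
tool_rot: [[-1.0, -0.001, -0.004], [-0.001, 1.0, 0.002], [0.004, 0.002, -1.0]]
ft_force: [-0.2, 0.5, 0.5]
grip_width: 0.0648
gripper_force: 0.0
```

>>> nudge_tcp(
  ticks="0,0,0,0,0.065\n0,0,0,0,0.02\n0,0,0,0,0.02\n0,0,0,0,0.02\n0,0,0,0,0.02\n0,0,0,0,0.02\n0,0,0,0,0.02\n0,0,0,0,0.02",
  squeeze=50,
)

```text
time_s: 4.85
position: [0.4815, -0.0906, 0.0228]
tool_rot: [[-1.0, -0.001, 0.002], [-0.001, 1.0, -0.001], [-0.002, -0.001, -1.0]]
ft_force: [-1.6, 0.5, 6.2]
grip_width: 0.0268
gripper_force: 48.8
```

Converted, -0.05 m is -1, -0.03 m is -0.6.

>>> nudge_tcp(
  ticks="0,0,-0.6,0,0.02\n0,0,-1,0,0.02\n0,0,-1,0,0.02\n-0.3,0.74,0,0,0.02\n-0.3,0.74,0,0,0.02\n-0.3,0.74,0,0,0.02\n-0.3,0.74,0,0,0.02\n-0.3,0.72,0,0,0.02\n-0.3,0.72,0,0,0.02\n-0.3,0.72,0,0,0.02",
)

```text
time_s: 5.85
position: [0.5858, 0.1673, 0.1518]
tool_rot: [[-1.0, -0.001, -0.001], [-0.001, 1.0, -0.0], [0.001, -0.0, -1.0]]
ft_force: [0.8, -0.2, -1.8]
grip_width: 0.0265
gripper_force: 50.1
```

>>> nudge_tcp(
  ticks="-0.3,0.692,0,0,0.02\n0,0,0,0,0.02\n0,0,0.6,0,0.02\n0,0,0.6,0,0.02\n0,0,0.6,0,0.02\n0,0,0.4,0,0.02\n0,0,0,0,0.02\n0,0,0,0,0.02\n0,0,0,0,0.02",
)

```text
time_s: 6.75
position: [0.6014, 0.2003, 0.0434]
tool_rot: [[-1.0, -0.001, 0.002], [-0.001, 1.0, 0.0], [-0.002, 0.0, -1.0]]
ft_force: [0.7, 0.4, -2.6]
grip_width: 0.0265
gripper_force: 50.3
```

```bash
python3 save.py C; python3 -c "
from h import *;print(delta((.6015,.2,.03)))
d=camrig.get_image('wrist');cv2.imwrite('pics/c.png',d['pixels'][:,:,::-1])"
```

```text
[-0.     -0.0003  0.0134]
```

View pics/c.png

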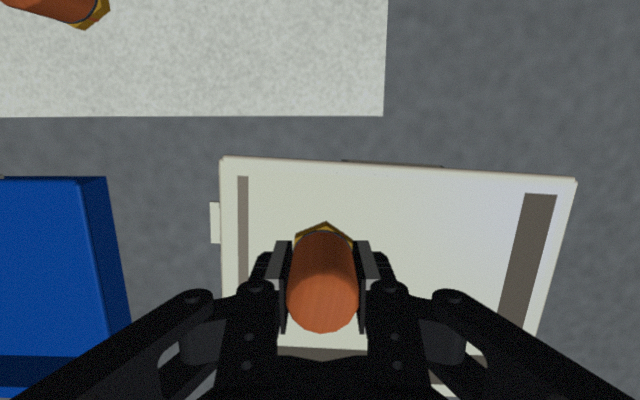

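The domed electrode hangs upright in the jaws at (322,280), inside the white tray, whose near rim runs from (222,157) to (576,180). I'll lower it.

Converted, 0.007 m is 0.14, 0.001 m is 0.02.

```bash
python3 -c "
import pickle
from h import *
d=pickle.load(open('C.pkl','rb'));print(plane(d,[(222,157),(576,180)],.028))"
```

```text
[[0.55451534 0.15849901 0.028     ]
 [0.56431135 0.31249631 0.028     ]]
```

>>> nudge_tcp(
  ticks="0,0,0.14,0,0.02\n0,0,0.1,0,0.02\n0,0,0.06,0,0.02\n0,0,0.02,0,0.02\n0,0,0,0,0.02\n0,0,0,0,0.02",
)

```text
time_s: 7.45
position: [0.6005, 0.2003, 0.0269]
tool_rot: [[-1.0, -0.001, -0.0], [-0.001, 1.0, -0.0], [0.0, -0.0, -1.0]]
ft_force: [-5.0, -2.3, 8.9]
grip_width: 0.0267
gripper_force: 51.5
```

>>> nudge_tcp(
  ticks="0,0,0.02,0,0.02\n0,0,0,0,0.02\n0,0,0,0,0.02",
)

```text
time_s: 7.75
position: [0.6006, 0.2003, 0.0268]
tool_rot: [[-1.0, -0.001, 0.0], [-0.001, 1.0, -0.0], [-0.0, -0.0, -1.0]]
ft_force: [-7.9, -1.7, 15.6]
grip_width: 0.0265
gripper_force: 52.2
```

>>> nudge_tcp(
  ticks="0,0,0,0,0.03\n0,0,0,0,0.036\n0,0,0,0,0.036\n0,0,0,0,0.036\n0,0,-0.1,0,0.036\n0,0,-0.3,0,0.036\n0,0,-0.8,0,0.05\n0,0,-0.9,0,0.065\n0,0,-0.6,0,0.065",
)

```text
time_s: 8.65
position: [0.6013, 0.2004, 0.1634]
tool_rot: [[-1.0, -0.001, 0.004], [-0.001, 1.0, 0.0], [-0.004, 0.0, -1.0]]
ft_force: [0.4, -0.1, 0.4]
grip_width: 0.0651
gripper_force: 0.0
```

```bash
python3 -c "
from h import *;print(delta((.4829,.0897,.15)))
d=camrig.get_image('wrist');cv2.imwrite('pics/c2.png',d['pixels'][:,:,::-1])"
```

```text
[ 0.1186 -0.1106  0.0129]
```

View pics/c2.png

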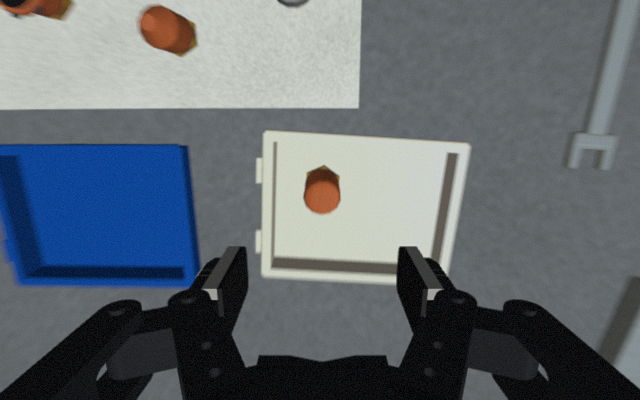

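The domed electrode stands free and upright at (322,190) in the white tray. Next is the pointed electrode.

Converted, 0.03 m is 0.6, 0.0297 m is 0.594.

>>> nudge_tcp(
  ticks="0.592,-0.554,0,0,0.065\n0.592,-0.554,0,0,0.065\n0.594,-0.552,0,0,0.065\n0.594,-0.552,0,0,0.065\n0,0,0,0,0.065\n0,0,0.6,0,0.065\n0,0,0.6,0,0.065\n0,0,0.4,0,0.065\n0,0,0,0,0.065\n0,0,0,0,0.065",
)

```text
time_s: 9.7
position: [0.4828, 0.0897, 0.0803]
tool_rot: [[-1.0, -0.001, 0.0], [-0.001, 1.0, 0.0], [-0.0, 0.0, -1.0]]
ft_force: [0.6, -0.2, 1.2]
grip_width: 0.065
gripper_force: 0.0
```

```bash
python3 -c "
from h import *;print(delta((.4829,.0897,.022)))"
```

```text
[-0.0001 -0.      0.0583]
```

Converted, 0.03 m is 0.6, 0.02 m is 0.4.

>>> nudge_tcp(
  ticks="0,0,0.6,0,0.065\n0,0,0.4,0,0.065\n0,0,0.166,0,0.065\n0,0,0,0,0.02\n0,0,0,0,0.02\n0,0,0,0,0.02\n0,0,0,0,0.02\n0,0,0,0,0.02\n0,0,0,0,0.02\n0,0,0,0,0.02",
  squeeze=50,
)

```text
time_s: 10.7
position: [0.4831, 0.0895, 0.0229]
tool_rot: [[-1.0, -0.001, 0.003], [-0.001, 1.0, -0.0], [-0.003, -0.0, -1.0]]
ft_force: [-1.0, -0.6, 5.4]
grip_width: 0.026
gripper_force: 49.2
```

>>> nudge_tcp(
  ticks="0,0,-0.6,0,0.02\n0,0,-1,0,0.02\n0,0,-1,0,0.02\n-0.526,0.564,0,0,0.02\n-0.526,0.564,0,0,0.02\n-0.526,0.564,0,0,0.02\n-0.526,0.564,0,0,0.02\n-0.524,0.562,0,0,0.02\n-0.524,0.562,0,0,0.02\n0,0,0,0,0.02",
)

```text
time_s: 11.7
position: [0.6411, 0.2617, 0.1509]
tool_rot: [[-1.0, -0.004, 0.001], [-0.004, 1.0, 0.001], [-0.001, 0.001, -1.0]]
ft_force: [-0.7, -0.3, -3.8]
grip_width: 0.0261
gripper_force: 50.4
```

>>> nudge_tcp(
  ticks="0,0,0.6,0,0.02\n0,0,0.6,0,0.02\n0,0,0.6,0,0.02\n0,0,0.4,0,0.02\n0,0,0,0,0.02\n0,0,0,0,0.02\n0,0,0,0,0.02",
)

```text
time_s: 12.4
position: [0.6404, 0.2588, 0.0435]
tool_rot: [[-1.0, -0.001, 0.003], [-0.001, 1.0, 0.001], [-0.003, 0.001, -1.0]]
ft_force: [-0.1, -0.2, -3.8]
grip_width: 0.0266
gripper_force: 50.4
```

Converted, 0.007 m is 0.14, 0.005 m is 0.1.

>>> nudge_tcp(
  ticks="0,0,0.14,0,0.02\n0,0,0.1,0,0.02\n0,0,0.06,0,0.02\n0,0,0.03,0,0.02\n0,0,0,0,0.02\n0,0,0,0,0.02",
)

```text
time_s: 13.0
position: [0.6396, 0.2587, 0.027]
tool_rot: [[-1.0, -0.001, 0.001], [-0.001, 1.0, -0.0], [-0.001, -0.0, -1.0]]
ft_force: [-7.2, -1.7, 11.3]
grip_width: 0.0262
gripper_force: 52.0
```

Converted, -0.045 m is -0.9, -0.015 m is -0.3.

>>> nudge_tcp(
  ticks="0,0,0,0,0.03\n0,0,0,0,0.036\n0,0,0,0,0.036\n0,0,0,0,0.036\n0,0,-0.1,0,0.036\n0,0,-0.3,0,0.036\n0,0,-0.8,0,0.05\n0,0,-0.9,0,0.065\n0,0,-0.6,0,0.065",
)

```text
time_s: 13.9
position: [0.6403, 0.2589, 0.165]
tool_rot: [[-1.0, -0.001, 0.005], [-0.001, 1.0, 0.001], [-0.005, 0.001, -1.0]]
ft_force: [0.5, -0.6, -0.0]
grip_width: 0.0652
gripper_force: 0.0
```

```bash
python3 -c "
from h import *
d=camrig.get_image('wrist');cv2.imwrite('pics/d.png',d['pixels'][:,:,::-1])"
```

>>> nudge_tcp(
  ticks="0.522,-0.752,0,0,0.07\n0.522,-0.752,0,0,0.07\n0.522,-0.752,0,0,0.07\n0.522,-0.752,0,0,0.07\n0.522,-0.752,0,0,0.07\n0.522,-0.752,0,0,0.07\n0.522,-0.752,0,0,0.07\n0,0,0.6,0,0.07\n0,0,0,0,0.07\n0,0,0,0,0.07",
)

```text
time_s: 14.95
position: [0.4577, -0.0045, 0.1309]
tool_rot: [[-1.0, -0.001, 0.0], [-0.001, 1.0, 0.0], [-0.0, 0.0, -1.0]]
ft_force: [-0.3, -0.0, 1.2]
grip_width: 0.0699
gripper_force: 0.0
```

```bash
python3 -c "
from h import *
print(delta((.457,-.0045,.027)))"
```

```text
[ 0.0008 -0.      0.1039]
```

View pics/d.png

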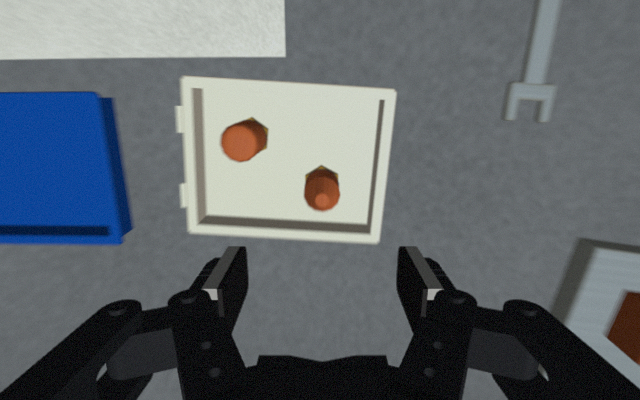

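Both sound electrodes stand upright and well apart in the white tray, the domed at (243,140) and the pointed at (322,188). The worn electrode is next.

Converted, 0.04 m is 0.8, 0.0239 m is 0.478.

>>> nudge_tcp(
  ticks="0.016,0,0.8,0,0.07\n0,0,0.8,0,0.07\n0,0,0.478,0,0.07\n0,0,0,0,0.025\n0,0,0,0,0.025\n0,0,0,0,0.025\n0,0,0,0,0.025\n0,0,0,0,0.025\n0,0,0,0,0.025\n0,0,0,0,0.025",
  squeeze=50,
)

```text
time_s: 15.95
position: [0.4577, -0.0047, 0.0278]
tool_rot: [[-1.0, -0.001, 0.004], [-0.001, 1.0, -0.001], [-0.004, -0.001, -1.0]]
ft_force: [0.0, 2.4, 8.6]
grip_width: 0.0344
gripper_force: 49.9
```

>>> nudge_tcp(
  ticks="0,0,-0.6,0,0.025\n0,0,-1,0,0.025\n0,0,-1,0,0.025\n-0.566,-0.638,0,0,0.025\n-0.566,-0.638,0,0,0.025\n-0.566,-0.638,0,0,0.025\n-0.566,-0.638,0,0,0.025\n-0.566,-0.638,0,0,0.025\n-0.566,-0.638,0,0,0.025\n0,0,0,0,0.025",
)

```text
time_s: 16.95
position: [0.6283, -0.1997, 0.1557]
tool_rot: [[-1.0, 0.002, 0.001], [0.002, 1.0, -0.001], [-0.001, -0.001, -1.0]]
ft_force: [-1.0, 0.3, -3.3]
grip_width: 0.0339
gripper_force: 50.9
```

>>> nudge_tcp(
  ticks="0,0,0.6,0,0.025\n0,0,0.6,0,0.025\n0,0,0.6,0,0.025\n0,0,0.4,0,0.025\n0,0,0,0,0.025\n0,0,0,0,0.025\n0,0,0,0,0.025",
)

```text
time_s: 17.65
position: [0.6271, -0.1961, 0.0481]
tool_rot: [[-1.0, -0.001, 0.003], [-0.001, 1.0, -0.001], [-0.003, -0.001, -1.0]]
ft_force: [0.9, -1.2, -2.9]
grip_width: 0.0342
gripper_force: 51.0
```

Converted, -0.015 m is -0.3, 0.003 m is 0.06.

>>> nudge_tcp(
  ticks="0,0,0.16,0,0.025\n0,0,0.1,0,0.025\n0,0,0.06,0,0.025\n0,0,0.02,0,0.025\n0,0,0,0,0.025\n0,0,0,0,0.045\n0,0,0,0,0.055\n0,0,0,0,0.055\n0,0,-0.1,0,0.055\n0,0,-0.3,0,0.055",
)

```text
time_s: 18.65
position: [0.6258, -0.1956, 0.0481]
tool_rot: [[-1.0, -0.001, -0.003], [-0.001, 1.0, 0.001], [0.003, 0.001, -1.0]]
ft_force: [-0.7, 0.6, 0.0]
grip_width: 0.055
gripper_force: 0.0
```

>>> nudge_tcp(
  ticks="0,0,-0.6,0,0.055\n0,0,-0.9,0,0.055\n0,0,-0.9,0,0.055\n0,0,0,0,0.05",
)

```text
time_s: 19.05
position: [0.6286, -0.1969, 0.1764]
tool_rot: [[-1.0, -0.001, 0.011], [-0.001, 1.0, -0.006], [-0.011, -0.006, -1.0]]
ft_force: [0.2, -0.8, -0.0]
grip_width: 0.0499
gripper_force: 0.0
```

```bash
python3 -c "
from h import *
d=camrig.get_image('wrist');cv2.imwrite('pics/e.png',d['pixels'][:,:,::-1])
print(delta((.4459,.1778,.035)))"
```

```text
[0.182  0.3748 0.1354]
```

View pics/e.png

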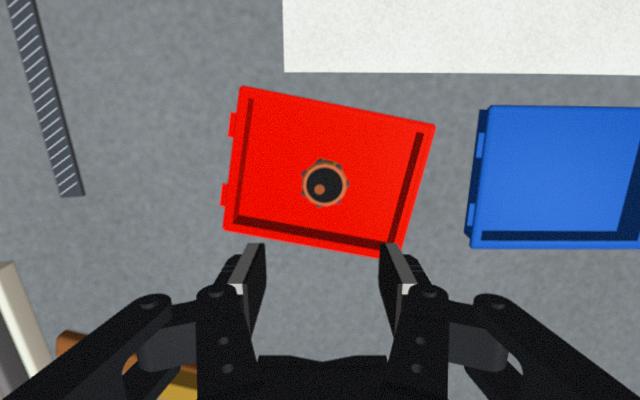

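The worn electrode stands in the red tray at (324,185). Next is the strap, using a 5° jaw turn.

Converted, 0.0465 m is 0.93, 0.04 m is 0.8, -5 degrees / 180 = -0.0278.

>>> nudge_tcp(
  ticks="0.93,0.17,0,0,0.05\n0.93,0.17,0,0,0.05\n0.93,0.17,0,0,0.05\n0.93,0.17,0,0,0.05\n0,0,0.6,-0.0278,0.05\n0,0,0.8,0,0.05\n0,0,0,0,0.05\n0,0,0,0,0.05",
)

```text
time_s: 19.9
position: [0.4404, -0.162, 0.0991]
tool_rot: [[-0.996, -0.088, -0.002], [-0.088, 0.996, 0.001], [0.002, 0.001, -1.0]]
ft_force: [0.7, -0.6, -0.2]
grip_width: 0.0499
gripper_force: 0.0
```

```bash
python3 -c "
from h import *
print(delta((.4413,-.1623,.0135)))"
```

```text
[-0.001  -0.0004  0.0856]
```

Converted, 0.04 m is 0.8, 0.03 m is 0.6.

>>> nudge_tcp(
  ticks="-0.02,0,0.8,0,0.05\n0,0,0.6,0,0.05\n0,0,0.312,0,0.05\n0,0,0,0,0.05\n0,0,0,0,0.015\n0,0,0,0,0.015\n0,0,0,0,0.015\n0,0,0,0,0.015\n0,0,0,0,0.015\n0,0,0,0,0.015",
  squeeze=60,
)

```text
time_s: 20.9
position: [0.4426, -0.1627, 0.0154]
tool_rot: [[-0.996, -0.088, 0.004], [-0.088, 0.996, -0.003], [-0.003, -0.003, -1.0]]
ft_force: [-0.1, -0.1, 6.1]
grip_width: 0.0228
gripper_force: 59.4
```

>>> nudge_tcp(
  ticks="0,0,-0.6,0,0.015\n0,0,-1,0,0.015\n0,0,-1,0,0.015\n0,0,0,0.0278,0.015\n-0.742,0.57,0,0,0.015\n-0.742,0.57,0,0,0.015\n-0.742,0.57,0,0,0.015\n-0.744,0.568,0,0,0.015\n-0.744,0.568,0,0,0.015\n0,0,0,0,0.015",
)

```text
time_s: 21.9
position: [0.6299, -0.0159, 0.1442]
tool_rot: [[-1.0, -0.005, 0.003], [-0.005, 1.0, 0.001], [-0.003, 0.0, -1.0]]
ft_force: [-0.5, -1.5, -2.9]
grip_width: 0.0232
gripper_force: 60.0
```

>>> nudge_tcp(
  ticks="0,0,0.6,0,0.015\n0,0,0.6,0,0.015\n0,0,0.6,0,0.015\n0,0,0.3,0,0.015\n0,0,0,0,0.015\n0,0,0,0,0.015\n0,0,0,0,0.015",
)

```text
time_s: 22.6
position: [0.6276, -0.0197, 0.0403]
tool_rot: [[-1.0, -0.001, 0.003], [-0.001, 1.0, -0.001], [-0.003, -0.001, -1.0]]
ft_force: [-0.5, -0.2, -1.7]
grip_width: 0.0232
gripper_force: 60.0
```

```bash
python3 -c "
from h import *
d=camrig.get_image('wrist');cv2.imwrite('pics/f.png',d['pixels'][:,:,::-1])"
```

```text
(no output)
```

View pics/f.png

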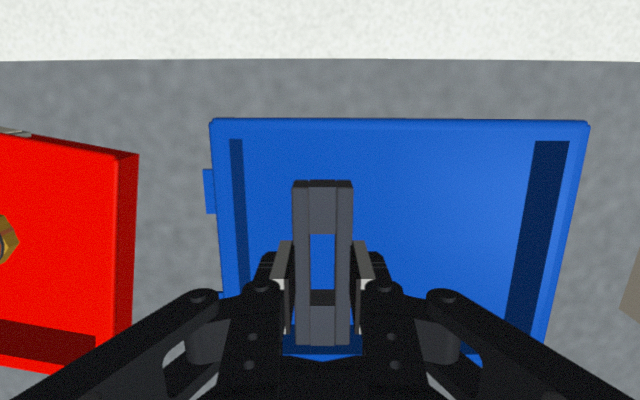

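The strap sits level in the jaws at (322,265), lined up with the blue tray and inside its walls. I'll lower and release it.

Converted, 0.009 m is 0.18, 0.007 m is 0.14.

>>> nudge_tcp(
  ticks="0,0,0.18,0,0.015\n0,0,0.14,0,0.015\n0,0,0.08,0,0.015\n0,0,0.03,0,0.015\n0,0,0,0,0.015\n0,0,0,0,0.015",
)

```text
time_s: 23.25
position: [0.6266, -0.0194, 0.0194]
tool_rot: [[-1.0, -0.001, 0.0], [-0.001, 1.0, -0.0], [-0.0, -0.0, -1.0]]
ft_force: [-9.6, 1.2, 21.8]
grip_width: 0.0227
gripper_force: 62.8
```

>>> nudge_tcp(
  ticks="0,0,0,0,0.028\n0,0,0,0,0.033\n0,0,0,0,0.033\n0,0,0,0,0.033\n0,0,-0.1,0,0.033\n0,0,-0.3,0,0.033\n0,0,-0.8,0,0.04\n0,0,-0.9,0,0.05\n0,0,-0.7,0,0.05\n0,0,0,0,0.05",
)

```text
time_s: 24.25
position: [0.6289, -0.0198, 0.1628]
tool_rot: [[-1.0, -0.001, 0.01], [-0.001, 1.0, -0.002], [-0.01, -0.002, -1.0]]
ft_force: [0.0, 0.2, -0.3]
grip_width: 0.0499
gripper_force: 0.0
```

```bash
python3 -c "
from h import *
d=camrig.get_image('wrist');cv2.imwrite('pics/g.png',d['pixels'][:,:,::-1])
print(delta((.4459,.1778,.1)))"
```

```text
[0.182  0.1977 0.0585]
```

View pics/g.png

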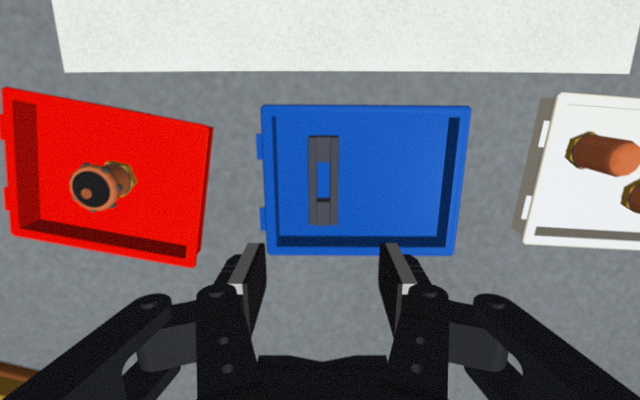

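The strap lies flat in the blue tray at (322,180). Last is the follower.

Converted, 0.033 m is 0.66, 0.0302 m is 0.604.

>>> nudge_tcp(
  ticks="0.604,0.66,0,0,0.05\n0.604,0.66,0,0,0.05\n0.604,0.66,0,0,0.05\n0.604,0.66,0,0,0.05\n0.604,0.66,0,0,0.05\n0.604,0.66,0,0,0.05\n0,0,0.6,0,0.05\n0,0,0.6,0,0.05\n0,0,0,0,0.05\n0,0,0,0,0.05",
)

```text
time_s: 25.3
position: [0.4454, 0.1782, 0.0968]
tool_rot: [[-1.0, -0.001, -0.002], [-0.001, 1.0, -0.0], [0.002, -0.0, -1.0]]
ft_force: [-0.1, -0.5, -0.0]
grip_width: 0.05
gripper_force: 0.0
```

```bash
python3 -c "
from h import *
print(delta((.4459,.1778,.035)))"
```

```text
[-0.0006 -0.0004  0.0618]
```

Converted, 0.03 m is 0.6, 0.02 m is 0.4.

>>> nudge_tcp(
  ticks="-0.01,0,0.6,0,0.05\n0,0,0.4,0,0.05\n0,0,0.236,0,0.05\n0,0,0,0,0.005\n0,0,0,0,0.005\n0,0,0,0,0.005\n0,0,0,0,0.005\n0,0,0,0,0.005\n0,0,0,0,0.005\n0,0,0,0,0.005",
  squeeze=50,
)

```text
time_s: 26.3
position: [0.4469, 0.1784, 0.0365]
tool_rot: [[-1.0, -0.001, 0.003], [-0.001, 1.0, 0.0], [-0.003, 0.0, -1.0]]
ft_force: [-1.2, 0.0, 7.3]
grip_width: 0.0099
gripper_force: 48.8
```

>>> nudge_tcp(
  ticks="0,0,-0.6,0,0.005\n0,0,-0.8,0,0.005\n0,0,-0.8,0,0.005\n-0.724,-0.512,0,0,0.005\n-0.724,-0.512,0,0,0.005\n-0.724,-0.512,0,0,0.005\n-0.724,-0.512,0,0,0.005\n-0.724,-0.512,0,0,0.005\n0,0,0,0,0.005",
)

```text
time_s: 27.2
position: [0.6304, 0.0469, 0.1448]
tool_rot: [[-1.0, 0.003, 0.002], [0.003, 1.0, -0.001], [-0.002, -0.001, -1.0]]
ft_force: [-0.4, 0.6, -2.9]
grip_width: 0.01
gripper_force: 48.9
```

>>> nudge_tcp(
  ticks="0,0,0.6,0,0.005\n0,0,0.6,0,0.005\n0,0,0.4,0,0.005\n0,0,0.2,0,0.005\n0,0,0,0,0.005\n0,0,0,0,0.005",
)

```text
time_s: 27.8
position: [0.6277, 0.0506, 0.0564]
tool_rot: [[-1.0, -0.001, 0.002], [-0.001, 1.0, -0.0], [-0.002, -0.0, -1.0]]
ft_force: [0.2, 0.3, -0.7]
grip_width: 0.0099
gripper_force: 48.9
```

```bash
python3 -c "
from h import *
d=camrig.get_image('wrist');cv2.imwrite('pics/i.png',d['pixels'][:,:,::-1])"
```

View pics/i.png

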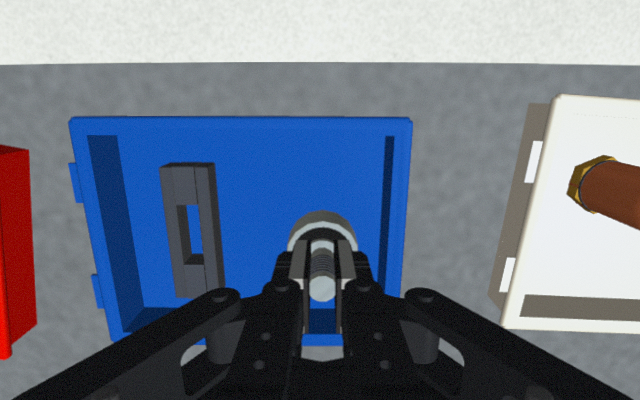

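The follower hangs at (322,245), clear of the strap at (190,230) and of the walls. I'll lower it 16 mm and release.

The rows are not in the units I measure in: shifts go in shares of 50 mm and turns go in shares of 180 degrees. I convert before sending: -0.01 m is -0.2, 0.007 m is 0.14.

>>> nudge_tcp(
  ticks="0,0,0.14,0,0.005\n0,0,0.1,0,0.005\n0,0,0.06,0,0.005\n0,0,0.02,0,0.005\n0,0,0,0,0.005\n0,0,0,0,0.015\n0,0,0,0,0.025\n0,0,0,0,0.028\n0,0,0,0,0.028\n0,0,-0.2,0,0.028",
)

```text
time_s: 28.85
position: [0.6265, 0.0506, 0.0483]
tool_rot: [[-1.0, -0.001, -0.003], [-0.001, 1.0, 0.0], [0.003, 0.0, -1.0]]
ft_force: [0.3, -0.8, -0.5]
grip_width: 0.028
gripper_force: 0.0
```

>>> nudge_tcp(
  ticks="0,0,-0.6,0,0.03\n0,0,-1,0,0.03\n0,0,-1,0,0.03\n0.8,0,-0.6,0,0.03\n0.9,0,0,0,0.03\n0.9,0,0,0,0.03\n0.9,0,0,0,0.03\n0,0,0,0,0.03\n0,0,0,0,0.03",
)

```text
time_s: 29.75
position: [0.452, 0.0503, 0.2104]
tool_rot: [[-1.0, -0.001, 0.002], [-0.001, 1.0, -0.0], [-0.002, -0.0, -1.0]]
ft_force: [0.5, -0.5, 0.4]
grip_width: 0.0301
gripper_force: 0.0
```

```bash
python3 -c "
from h import *
d=camrig.get_image('wrist');cv2.imwrite('pics/j.png',d['pixels'][:,:,::-1])"
```

```text
(no output)
```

View pics/j.png

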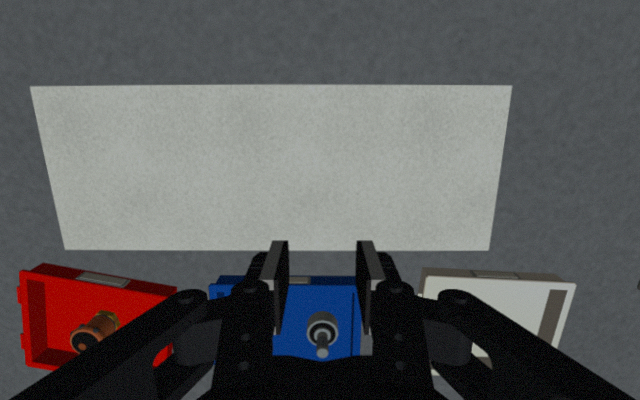

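The mat is empty. The follower stands in the blue tray at (322,330) and the worn electrode in the red tray at (95,330). The other three parts were seen resting in their trays after release, so I'll hand in.

```bash
python3 -c "
from rig import env, camrig
print(env.close_job())"
```

```text
the job is handed in; nothing more can be done
None
```

All five parts are in their trays, the file and spanner were left alone, and the job was handed in at about 30 s; the hand-in returned no verdict.

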